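Jog the bead polisher by its bayonet dome

TASK

Get the bead polisher ready for a test run: push the orange bead barrel fully home on the drive spigot, then put the clear dome over it, its two lugs down through the slots of the collar until the rim lies flat all round. Turn the dome clockwise to the amber mark, half-way to the lock, where the motor only jogs while a hand keeps the dome against its spring: stop there, never turn on into the lock click, and finish still gripping the dome at the amber mark. Leave the bracelet, the brooch, the red spool and the rooster where they are.

Things in the scene. Friction and masses are not known exactly. Their poses are not given: they have to be found in the camera images.
- polisher: Bead polisher, fixed: round petrol-blue motor base, 148 mm across, dark grey collar on top (flat, 60 mm above the table, mouth 77 mm across, chamfered). Origin: centre of the underside on the table, z up on the axis of collar and spigot, +x to its black battery block (72 mm wide, to 110 mm from the axis). The collar's 5 mm thick inner ledge has two slots, 30 degrees wide, at +x and -x
- drive_seat (a point): Top of the steel drive flange (34 mm across), on the polisher's axis, 50 mm above the table: the barrel's underside rests here when it is home. The spigot, 15.5 mm in diameter with a coned nose, rises 49 mm from here
- dome_seat (a point): Point on the polisher's axis, 46 mm above the table: the dome's origin lies here when its rim rests flat on the collar. Axes as the polisher's
- amber_mark (a point): Amber mark (jog) on the collar's top, 52 mm from the axis. The same set of marks stands at both slots: white at the slot (drop the dome in here), amber 30 degrees clockwise of it seen from above, red 60 degrees clockwise (locked). This is the amber mark by the slot on the polisher's -x side
- latch_ball (a point): Sprung latch ball of 8 mm in a black block (12 x 14 mm), which stands 8 mm above the collar's top, its middle 58 mm from the axis, beside the dome's rim. The teeth of the rim reach it only when the dome is turned about 0.8 rad and click behind it at about 1.05 rad
- bead_barrel: Bead barrel, loose: an orange cage full of beads, 46 mm in diameter, 64 mm high, 0.14 kg or so, standing upright, with a through bore of 18 mm along its axis. Origin: centre of its underside; z up along the bore. Best gripped round its plain orange top band, 42 to 64 mm above the underside
- dome: Clear dome, loose, about 0.16 kg, standing upright on its skirt: 74 mm in diameter, hollow (68 mm inside, ceiling 77 mm up), top 80 mm above the underside. Origin: centre of the underside, z up. A white rim, 92 mm across, has its flat underside at 14 mm. On the skirt below are two lugs, 21 degrees wide, 6 mm high, to 42.5 mm from the axis, at the dome's +x and -x
- dome_handle (a point): On the dome's axis, 104 mm above its underside, in the white bar handle on its top: bar 54 mm long along the dome's x, 18 mm wide along y, from 80 to 116 mm above the underside. Grip across the 18 mm
- dome_pointer (a point): Black pointer on the dome's rim over the lug at its -x, another at +x. The dome goes in with its x along the polisher's x, either way round, within 4 degrees, and is at the amber mark when turned 30 degrees (0.52 rad) clockwise seen from above: yaw -0.52 relative to the polisher
- jog_ring (a joint): Brass switch ring in the collar, rad, 0 at rest, growing clockwise seen from above. The lugs take it along after 0.09 rad of play: about 0.43 at the amber mark. Its spring resists with 0.08 N m at rest, 0.12 at the amber mark, and turns the dome back when it is let go. 0.8 or more counts as in the lock; stop at 1.02
- bracelet: Red and turquoise bead bracelet, 68 mm across, 12 mm high, lying on the table; leave alone. Origin: centre of the underside
- flower_brooch: Pink flower brooch on a dark bar, 38 x 52 x 13 mm, lying on the table; leave alone. Origin: centre of the underside
- red_spool: Red thread spool, 24 mm across, 36 mm high, upright; leave alone. Origin: centre of the underside
- rooster: White carved rooster, 40 x 85 x 120 mm, upright; leave alone. Origin: centre of the underside
Not all that is in view belongs to the job. Several things look just like the dome: the one meant starts farthest to the robot's right.

How it is judged:
By the outcome, as a careful person would: the job done as asked, in the order asked, and still so for the second after the job is handed in, while the arm keeps its last pose, push and grip.
It also fails if it takes over 61 s, if anything falls off the work surface, if the arm or the gripper's body presses on something with over 40 N, if the wrist force passes 120 N, or if a joint passes its speed limit or range.

ROBOT

A 6-joint arm with a two-finger parallel gripper is mounted at the origin on the work surface; the furniture and walls round the work are solid. World frame = base frame: x ahead of the robot, y to its left, z up, the work surface at z = 0. Lengths are in mm, angles in rad, forces in N, time in s.
With the tool pointing down it reaches from about 300 to 950 mm from the base axis. Payload 3.1 kg.
Tool frame: the origin (TCP) lies on the centre line of the jaws, within the pads' length; the fingertips stand ctrl.tcp_to_tips ahead of it and the grasp point (between the pads) lies 2 mm behind it (ctrl.tcp_to_tips is the distance from the TCP to the fingertips, in mm); z points along the fingers, y is the line along which they close (so a half turn about z gives the same grasp; the last joint's range is limited). The gripper opens to 85 mm and grips with 20 to 120 N. Pads are 22 mm wide; open, the fingers measure 114 mm over their backs; the gripper's body (76 mm by 85 mm) begins 54 mm behind the grasp point. The pads swing forward as they close: fully open they stand 13 mm farther back than shut.
Start: joints at [-0.07, 0.308, 1.634, -0, 1.2, -0.07], TCP at [625.006, -0.028, 217.272] pointing down, gripper open.
Joint ranges: [-3.06, 3.06], [-0.79, 1.96], [0.05, 2.63], [-1.19, 4.34], [0.05, 2.64], [-2.94, 2.94]. Speed limits (rad/s): [2.79, 2.79, 3.14, 3.14, 3.14, 3.14].

INTERFACE

Orientations are given as a unit quaternion [w, x, y, z].
In Python, from rig import sensors, optics, order, ctrl gives the robot as it stands. The module is installed in compiled form; this text tells all that it offers.
- The arm moves only by the shell command python3 -m inch 'ROWS'. ROWS is a JSON object of lists of equal length, an entry for each row: "jaw": the finger opening in m, from 0 to 0.0854; "travel": the shift along the tool's x, y, z in m, a list of three; "dr": the turn, a rotation vector about the tool's x, y, z in rad, a list of three. A call has 1 to 5 rows; each row shifts and turns the commanded pose from where the row before left it, along the tool's axes as they then stand; what a row does not reach is not made up. A row lasts 1/8 s, in which the tool goes at most 62.5 mm and 10.7 degrees, less where a joint would pass 70% of its speed; a pose out of reach is approached as far as the arm can. A call is refused whole if a number of a shift passes 0.0625 or a number of a turn 0.188, either way. A call with a gripper value outside its range is refused whole. The fingers move at their own pace and stop on an object; the grip force is fixed at half the most. Time passes only in rows, so rows that do not move let the fingers close. It gives the time, the measured TCP pose, the force, the opening and the grip force at its end, in the units of the state.
- sensors.get_obs(): the state, without advancing time (a new reading comes with each control period).
- optics.get_image(name): name is "scene" or "side" or "wrist"; returns the picture (420x560x3 uint8, red, green, blue); there is no depth.
- optics.calibration(name): a dict with "camera_matrix" (3x3 intrinsics, pixels), "dist" ([k1, k2, p1, p2, k3] as OpenCV has them; the pictures are not rectified), "pose" (4x4, takes a point from camera to world coordinates); the wrist camera has in their place "hand_eye" (4x4, takes a point from camera to tool coordinates, whose origin is the TCP and whose axes are the flange's). Camera axes: x right, y up, looking along -z (the intrinsics and any distortion apply to the point x, -y, -z); pixel columns grow to the right and rows downward; lengths in mm; the calibration is good to about 2 mm. A picture is of the moment at which its call begins: read the wrist's pose just before it. calibration takes no time and is no camera call.
- order.hand_in(): hands the job in; it is judged then, once.
The state is a dict: "time_s": time; "q": joint angles; "joint_velocities": joint speeds; "tau": joint torques, N m; "ee_pos": TCP position; "tool_rot": TCP orientation; "wrist_force": force on the tool from outside, world axes, zero at the start; "moment": the same for the moment, N m; "finger_gap": finger opening in mm; "grip_force": force on a finger pad.
Only numpy, scipy, OpenCV 4.12 (cv2) and the standard library are available. Lean on these libraries where they do the work, as an engineer would, in place of code of your own. Each camera call takes 0.05 s, during which the arm holds its last target. There are 200 camera calls.

## Working session

There is one attempt and no reset: what is moved stays moved. The work goes in short steps, Python scripts to look and compute and a shell command to move; the robot and the scene stay as the last step left them, time stands still between calls to the robot, and variables do not carry over. Pictures are saved under pics/ and viewed, at most 10 in all, crops included, and the job is handed in when it is done.

```bash
mkdir -p pics; cat > h.py <<'E'
import numpy as np, cv2
from rig import sensors, optics, order, ctrl
from scipy.spatial.transform import Rotation as R
def toolT():
    o=sensors.get_obs(); T=np.eye(4); q=o['tool_rot']; T[:3,:3]=R.from_quat([q[1],q[2],q[3],q[0]]).as_matrix(); T[:3,3]=o['ee_pos']; return T
def campose(name,T=None):
    c=optics.calibration(name)
    return np.array(c['pose']) if name!='wrist' else (toolT() if T is None else T)@np.array(c['hand_eye'])
def ray(name,uv,P=None):
    c=optics.calibration(name); P=campose(name) if P is None else P
    n=cv2.undistortPoints(np.array(uv,float).reshape(-1,1,2),np.array(c['camera_matrix']),np.array(c['dist'])).reshape(-1,2)
    d=np.c_[n[:,0],-n[:,1],-np.ones(len(n))]@P[:3,:3].T
    return P[:3,3],d
def plane(name,uv,z,P=None):
    o,d=ray(name,uv,P); return o+d*((z-o[2])/d[:,2])[:,None]
def proj(name,X,P=None):
    c=optics.calibration(name); P=campose(name) if P is None else P
    p=(np.atleast_2d(X)-P[:3,3])@P[:3,:3]; p=p*[1,-1,-1]
    return cv2.projectPoints(p.astype(float),np.zeros(3),np.zeros(3),np.array(c['camera_matrix']),np.array(c['dist']))[0].reshape(-1,2)
def shot(name,fn):
    P=campose(name); im=optics.get_image(name); cv2.imwrite('pics/'+fn+'.png',im[...,::-1]); np.save('pics/'+fn+'.npy',P); return im,P
def tri(r1,r2):
    (o1,d1),(o2,d2)=r1,r2; d1=d1[0]/np.linalg.norm(d1[0]); d2=d2[0]/np.linalg.norm(d2[0])
    s=np.linalg.lstsq(np.c_[d1,-d2],o2-o1,rcond=None)[0]; a=o1+d1*s[0]; b=o2+d2*s[1]; return (a+b)/2,np.linalg.norm(a-b)
E
python3 - <<'E'
from h import *
a,_=shot('scene','s0'); b,_=shot('side','d0'); c,_=shot('wrist','w0')
for n in('scene','side','wrist'): print(n,campose(n).round(2).tolist())
print(ctrl.tcp_to_tips, sensors.get_obs())
v=np.hstack([a,b]); v=cv2.resize(v,(800,300),interpolation=cv2.INTER_AREA)
cv2.imwrite('pics/sc.png',a[...,::-1])
E
```

```text
scene [[0.88, 0.25, -0.4, 154.36], [-0.48, 0.5, -0.72, -625.78], [0.02, 0.83, 0.56, 603.61], [0.0, 0.0, 0.0, 1.0]]
side [[0.99, 0.06, -0.15, 342.05], [-0.16, 0.36, -0.92, -864.98], [0.0, 0.93, 0.36, 433.29], [0.0, 0.0, 0.0, 1.0]]
wrist [[1.0, -0.0, 0.0, 624.73], [0.0, 0.94, 0.33, 86.05], [-0.0, -0.33, 0.94, 373.45], [0.0, 0.0, 0.0, 1.0]]
17.0 {'time_s': 0.15, 'q': array([-6.97063570e-02,  3.08825611e-01,  1.63487621e+00, -1.46458573e-05,
        1.19970451e+00, -6.97016113e-02]), 'joint_velocities': array([-0.00167251, -0.00252647, -0.00392416,  0.00103969,  0.00045084,
        0.00032131]), 'tau': array([-7.71605373e-04, -4.15801048e+01, -2.77146006e+01, -1.83032253e-04,
        6.02632252e-03, -2.39092765e-05]), 'ee_pos': array([6.24335249e+02, 1.06033982e-02, 2.16306626e+02]), 'tool_rot': array([-6.79861331e-04,  7.07106286e-01,  7.07106695e-01, -6.00164953e-04]), 'wrist_force': array([ 0.76275008,  0.4593746 , -0.58337248]), 'moment': array([-0.01763069, -0.01488438,  0.03613712]), 'grip_force': 0.0, 'finger_gap': 85.0923673661427}
```

View pics/s0.png

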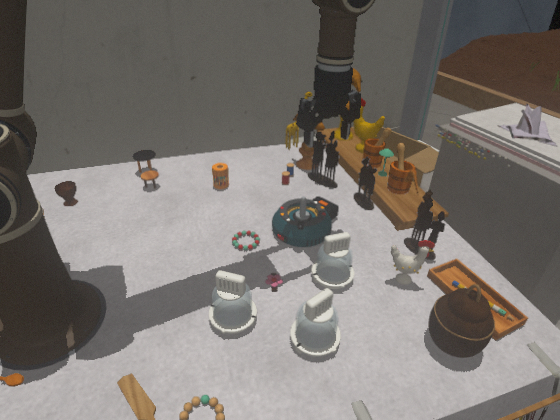

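View pics/d0.png

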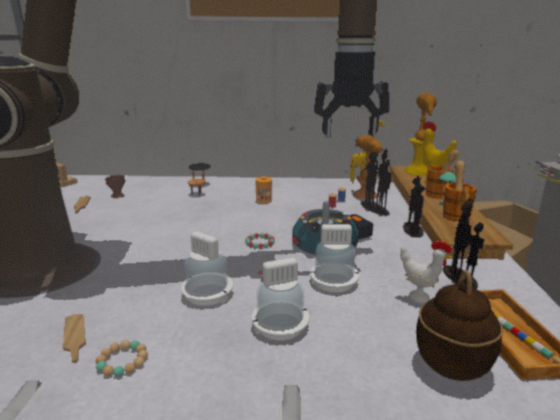

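Scene view: three dome look-alikes at (233,302), (316,322) and (333,260); polisher at (302,220). The barrel is the orange can at (220,175), with an orange stool at (149,170) and orange pots on the shelf as things to confuse it with. The side view shows the same domes at (207,275), (280,298) and (334,262), and the barrel at (264,189).

```bash
python3 - <<'E'
from h import *
s=[(233,316),(316,334),(333,274),(220,184),(302,222)]; d=[(207,290),(280,320),(334,277),(264,199),(325,232)]
for a,b,z in zip(s,d,[14,14,14,0,60]):
    print(plane('scene',[a],z).round(0),plane('side',[b],z).round(0))
a=cv2.imread('pics/s0.png'); 
c1=cv2.resize(a[270:360,190:360],None,fx=4.4,fy=3.2*1.0,interpolation=cv2.INTER_CUBIC)
c1=cv2.resize(a[180:360,190:360],(560,593),interpolation=cv2.INTER_CUBIC)
cv2.imwrite('pics/c1.png',c1)
E
```

```text
[[ 322. -165.   14.]] [[ 325. -167.   14.]]
[[ 439. -273.   14.]] [[ 438. -276.   14.]]
[[ 556. -160.   14.]] [[ 559. -159.   14.]]
[[485. 316.   0.]] [[489. 323.  -0.]]
[[560. -22.  60.]] [[566. -57.  60.]]
```

View pics/c1.png

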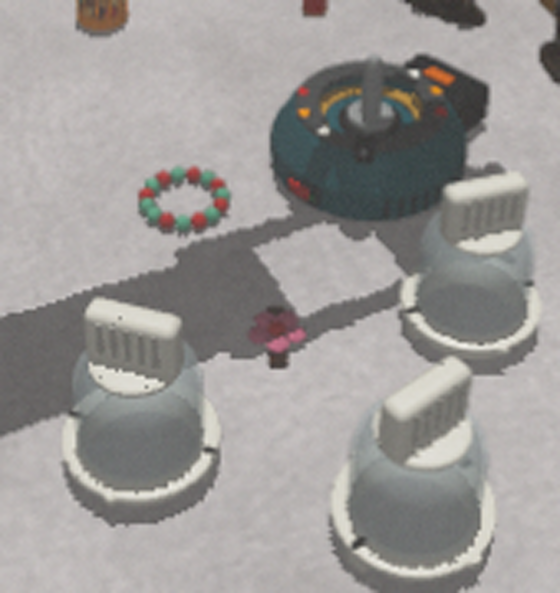

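View pics/w0.png

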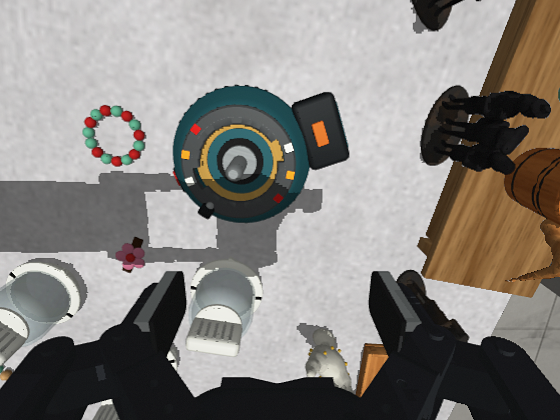

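Wrist view: polisher centred near (240,155), battery block at (322,130), white marks at (288,147) and (190,181). Look-alike choice: A (233,302) is at y≈-166, B (316,322) at y≈-275 and C (333,260) at y≈-160. B is farthest right, so B is the dome. The crop confirms it, with a rim pointer at crop (360,543). Next I measure the polisher marks and the barrel.

```bash
cat > pol.py <<'E'
from h import *
def blobs(im,roi,f,lo=4,hi=400):
    hsv=cv2.cvtColor(im[...,::-1].copy(),cv2.COLOR_BGR2HSV).astype(int); x0,y0,x1,y1=roi
    m=np.zeros(im.shape[:2],np.uint8); m[y0:y1,x0:x1]=f(hsv)[y0:y1,x0:x1]
    n,l,s,c=cv2.connectedComponentsWithStats(m); return [(c[i].round(1).tolist(),int(s[i][4])) for i in range(1,n) if lo<=s[i][4]<=hi]
red=lambda h:((h[...,0]<6)|(h[...,0]>174))&(h[...,1]>150)&(h[...,2]>90)
amb=lambda h:(h[...,0]>=10)&(h[...,0]<24)&(h[...,1]>150)&(h[...,2]>190)
wht=lambda h:(h[...,1]<30)&(h[...,2]>200)
E
python3 - <<'E'
from pol import *
w=cv2.imread('pics/w0.png')[...,::-1]; s=cv2.imread('pics/s0.png')[...,::-1]
for n,im,roi in(('wrist',w,(165,85,315,230)),('scene',s,(272,195,340,245))):
    P=np.load('pics/%s0.npy'%n[0])
    for k,f in(('red',red),('amb',amb),('wht',wht)):
        for c,a in blobs(im,roi,f): print(n,k,c,a,plane(n,[c],60,P)[0].round(1))
hs=cv2.cvtColor(s[...,::-1].copy(),cv2.COLOR_BGR2HSV)
E
```

```text
wrist red [195.1, 128.9] 74 [546.7  54.7  60. ]
wrist red [174.8, 174.9] 11 [522.9  10.2  60. ]
wrist red [277.6, 198.0] 56 [624.8 -13.7  60. ]
wrist amb [313.5, 127.1] 15 [658.6  56.5  60. ]
wrist amb [185.0, 154.3] 65 [534.9  30.7  60. ]
wrist amb [289.8, 174.8] 62 [636.8  10.4  60. ]
wrist wht [288.4, 147.5] 70 [635.1  37.3  60. ]
wrist wht [310.4, 180.2] 151 [657.4   4.9  60. ]
wrist wht [189.2, 180.0] 40 [536.7   5.   60. ]
scene amb [322.7, 202.3] 9 [649.3  24.2  60. ]
scene amb [281.5, 213.5] 4 [533.4  29.1  60. ]
scene wht [333.1, 236.7] 50 [ 592.9 -100.5   60. ]
```

```bash
python3 -m inch '{"jaw":[0.0854,0.0854,0.0854,0.0854,0.0854],"travel":[[0.0625,-0.03,0],[0.0625,-0.03,0],[0.0625,-0.03,0],[0.03,-0.03,0],[0.0,-0.02,0]],"dr":[[0,0,0],[0,0,0],[0,0,0],[0,0,0],[0,0,0]]}'; python3 - <<'E'
from pol import *
im,P=shot('wrist','w1')
print(sensors.get_obs()['ee_pos'],sensors.get_obs()['q'].round(3))
for k,f in(('red',red),('amb',amb),('wht',wht)):
    print(k,blobs(im,(0,0,560,420),f))
E
```

```text
time_s: 0.78
ee_pos: [492.0, 201.2, 216.9]
tool_rot: [-0.0, 0.706, 0.708, -0.0]
wrist_force: [-0.3, 0.1, -0.2]
finger_gap: 85.5
grip_force: 0.0
[489.59029265 200.14270986 216.47513248] [3.050e-01 1.270e-01 1.857e+00 1.000e-03 1.163e+00 3.020e-01]
red [([235.5, 273.7], 28), ([251.7, 276.7], 52), ([220.1, 281.2], 52), ([259.9, 290.4], 47), ([222.7, 302.6], 47), ([253.7, 304.0], 45), ([324.1, 308.1], 43), ([238.3, 309.0], 46), ([292.0, 326.8], 13), ([384.6, 355.8], 27)]
amb [([422.7, 301.6], 62), ([313.0, 325.4], 29)]
wht [([313.6, 343.6], 25)]
```

View pics/w1.png

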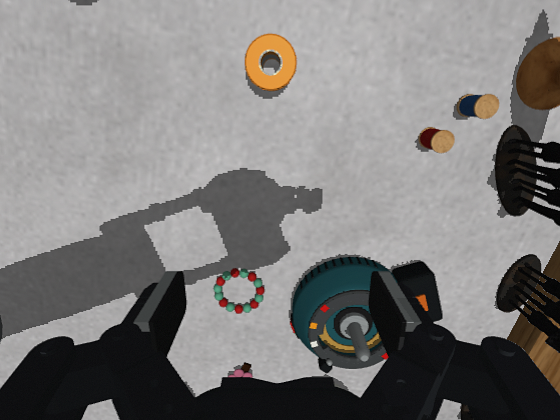

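Wrist view from the second place: barrel ring centred at (270,62), polisher at (352,325), red spool at (440,141). I move over the barrel and measure it there.

```bash
python3 -m inch '{"jaw":[0.0854,0.0854,0.0854,0.0854,0.0854],"travel":[[0.05,0,0],[0.04,0,0],[0,0,0],[0,0,0],[0,0,0]],"dr":[[0,0,0],[0,0,0],[0,0,0],[0,0,0],[0,0,0]]}'; cat > bar.py <<'E'
from pol import *
def ring(im,roi=(100,0,460,330)):
    hsv=cv2.cvtColor(im[...,::-1].copy(),cv2.COLOR_BGR2HSV); m=cv2.inRange(hsv,(8,120,170),(25,255,255))
    k=np.zeros_like(m); x0,y0,x1,y1=roi; k[y0:y1,x0:x1]=255; m&=k
    c=max(cv2.findContours(m,cv2.RETR_EXTERNAL,cv2.CHAIN_APPROX_NONE)[0],key=cv2.contourArea); return cv2.fitEllipse(c),cv2.contourArea(c)
E
python3 - <<'E'
from bar import *
im,P=shot('wrist','w2'); print(sensors.get_obs()['ee_pos'])
e,a=ring(im); print(e,a)
w1=cv2.imread('pics/w1.png')[...,::-1]; P1=np.load('pics/w1.npy'); e1,a1=ring(w1,(200,20,340,110)); print(e1,a1)
print(plane('wrist',[e[0]],64,P),plane('wrist',[e1[0]],64,P1), tri(ray('wrist',[e[0]],P),ray('wrist',[e1[0]],P1)))
# ring diameter on plane 64
from math import *
t=np.linspace(0,2*pi,60); a_=radians(e[2]); u=np.c_[e[1][0]/2*np.cos(t),e[1][1]/2*np.sin(t)]@np.array([[cos(a_),sin(a_)],[-sin(a_),cos(a_)]])+e[0]
X=plane('wrist',u,64,P); print(X[:,:2].mean(0),np.ptp(X,axis=0))
E
```

```text
time_s: 1.45
ee_pos: [494.0, 287.7, 217.0]
tool_rot: [0.0, 0.708, 0.707, -0.0]
wrist_force: [-0.4, 0.0, 0.2]
finger_gap: 85.7
grip_force: 0.0
[494.03300992 287.80806435 217.12275933]
((268.60400390625, 158.8073272705078), (43.68492889404297, 45.2576904296875), 118.13426208496094) 1546.5
((270.20501708984375, 60.97163772583008), (50.09504318237305, 54.573768615722656), 176.95626831054688) 2144.0
[[486.09057409 314.54582477  64.        ]] [[485.69413286 314.44094146  64.        ]] (array([485.88289225, 314.47179299,  63.59466589]), np.float64(0.39389224188631194))Traceback (most recent call last):
  File "<stdin>", line 8, in <module>
TypeError: 'float' object is not subscriptable
```

Barrel at (486, 314.5), top measured at 63.6 mm, which fits the text. Polisher axis at (585.8, 20.7), yaw ≈ 0.325; the marks lie at radius 51.9, which fits z=60.

```bash
python3 -m inch '{"jaw":[0.0854,0.0854,0.0854,0.0854,0.0854],"travel":[[0.0267,-0.008,0.04],[0,0,0.06],[0,0,0.04],[0,0,0.023],[0,0,0]],"dr":[[0,0,0],[0,0,0],[0,0,0],[0,0,0],[0,0,0]]}'; python3 -m inch '{"jaw":[0.04,0.04,0.04,0.04,0.04],"travel":[[0,0,0],[0,0,0],[0,0,0],[0,0,0],[0,0,0]],"dr":[[0,0,0],[0,0,0],[0,0,0],[0,0,0],[0,0,0]]}'
```

```text
time_s: 2.12
ee_pos: [484.1, 313.8, 52.0]
tool_rot: [-0.001, 0.708, 0.707, -0.003]
wrist_force: [-0.3, 0.2, 0.7]
finger_gap: 85.4
grip_force: 0.0
time_s: 2.75
ee_pos: [486.0, 315.8, 54.6]
tool_rot: [0.0, 0.707, 0.707, 0.0]
wrist_force: [0.1, 0.3, 0.5]
finger_gap: 40.1
grip_force: 0.0
```

```bash
python3 - <<'E'
from h import *
o=sensors.get_obs(); print(o['ee_pos'],o['finger_gap'],o['grip_force'],o['wrist_force'])
a,_=shot('wrist','w3'); b,_=shot('side','d3'); c,_=shot('scene','s3')
v=np.vstack([np.hstack([cv2.resize(a,(400,300)),cv2.resize(b[130:250,190:350],(400,300))]),np.hstack([cv2.resize(c[110:230,150:310],(400,300)),cv2.resize(a[100:300,150:410],(400,300))])])
cv2.imwrite('pics/m3.png',v[...,::-1])
E
```

```text
[485.95258057 315.82432931  54.55618269] 40.105595423558505 0.0 [0.10929706 0.31702252 0.52823032]
```

View pics/m3.png

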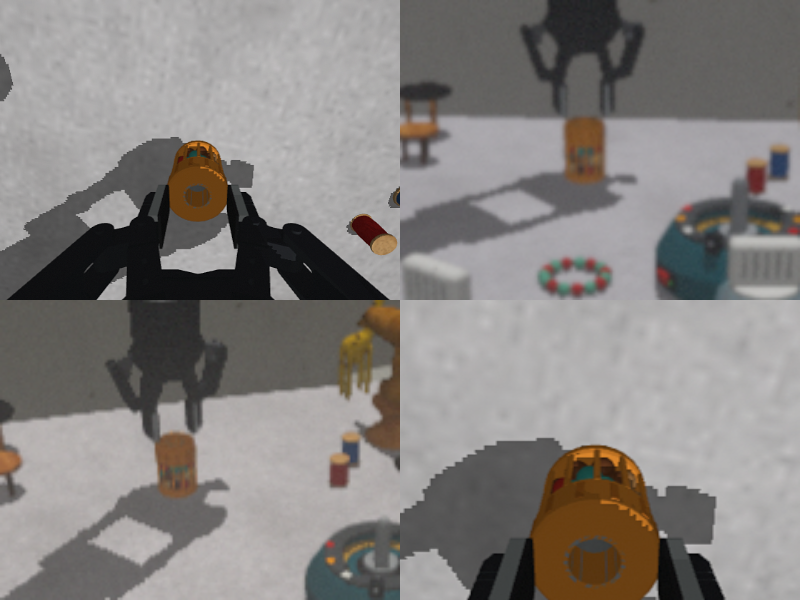

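```bash
python3 - <<'E'
from h import *
for a,b in (((254.4,174.8),(212,164.8)),((273.2,174.8),(228,162))): print(tri(ray('side',[a]),ray('scene',[b])))
for z in (0,37,54,64): print(z,proj('side',[486,315.8,z]),proj('scene',[486,315.8,z]))
P=np.load('pics/w3.npy'); print(P.round(2))
from bar import ring
print(tri(ray('side',[(190+185/2.5,130+118/2.5)]),ray('scene',[(150+176/2.5,110+137/2.5)])))
print(plane('side',[(190+185/2.5,130+184/2.5)],0))
E
```

```text
(array([459.95417288, 299.11081536,  79.7762192 ]), np.float64(1.1600327055977362))
(array([511.52417981, 305.27166933,  74.51508616]), np.float64(3.908275288553251))
0 [[263.36421499 199.91664153]] [[220.37770174 183.97197048]]
37 [[263.19291391 187.49379862]] [[219.58925302 173.16581751]]
54 [[263.11245832 181.69484534]] [[219.21945503 168.07008668]]
64 [[263.06460215 178.25620595]] [[218.99967531 165.03314762]]
[[ 1.0000e+00 -0.0000e+00 -0.0000e+00  4.8599e+02]
 [ 0.0000e+00  9.4000e-01  3.3000e-01  4.0185e+02]
 [ 0.0000e+00 -3.3000e-01  9.4000e-01  2.1171e+02]
 [ 0.0000e+00  0.0000e+00  0.0000e+00  1.0000e+00]]
(array([487.1046955 , 305.95624787,  69.67698907]), np.float64(0.8938132592722834))
[[4.83995139e+02 2.85986475e+02 5.68434189e-14]]
```

```bash
python3 - <<'E'
from h import *
H=np.array(optics.calibration('wrist')['hand_eye']); print(H.round(2).tolist()); K=optics.calibration('wrist'); print(K['camera_matrix'],K['dist'],ctrl.tcp_to_tips)
for g,zs in((42.7,(-40,-20,0,4,17)),(20,(-40,-20,0,10,17))):
  for z in zs:
    print(g,z,proj('wrist',[[x,s*g,z] for x in(-11,11) for s in(-1,1)],H).round(0).tolist())
im=cv2.imread('pics/w3.png')[...,::-1]
from bar import ring
e,a=ring(im,(200,230,360,330)); P=np.load('pics/w3.npy'); print(e, proj('wrist',[[486+23*np.cos(t),314.5+23*np.sin(t),64] for t in np.arange(4)*np.pi/2],P))
E
```

```text
[[0.0, 0.94, 0.33, 86.06], [1.0, -0.0, -0.0, 0.11], [-0.0, 0.33, -0.94, -157.13], [0.0, 0.0, 0.0, 1.0]]
[[323.90541857   0.         277.06266906]
 [  0.         323.90541857 206.35374206]
 [  0.           0.           1.        ]] [0.00237139 0.         0.         0.         0.        ] 17.0
42.7 -40 [[179.0, 327.0], [374.0, 327.0], [174.0, 284.0], [379.0, 284.0]]
42.7 -20 [[191.0, 300.0], [362.0, 300.0], [187.0, 261.0], [366.0, 261.0]]
42.7 0 [[200.0, 278.0], [353.0, 278.0], [197.0, 243.0], [357.0, 243.0]]
42.7 4 [[201.0, 275.0], [352.0, 275.0], [198.0, 239.0], [355.0, 239.0]]
42.7 17 [[206.0, 263.0], [347.0, 263.0], [203.0, 230.0], [350.0, 230.0]]
20 -40 [[231.0, 327.0], [322.0, 327.0], [229.0, 284.0], [324.0, 284.0]]
20 -20 [[236.0, 300.0], [317.0, 300.0], [235.0, 261.0], [319.0, 261.0]]
20 0 [[241.0, 278.0], [313.0, 278.0], [239.0, 243.0], [314.0, 243.0]]
20 10 [[242.0, 269.0], [311.0, 269.0], [241.0, 235.0], [312.0, 235.0]]
20 17 [[244.0, 263.0], [310.0, 263.0], [242.0, 230.0], [311.0, 230.0]]
((306.20391845703125, 246.14894104003906), (3.5575246810913086, 16.495655059814453), 132.0706787109375) [[321.00966469 272.02845717]
 [276.7207631  231.29127735]
 [232.40411506 272.03302603]
 [276.70673831 309.28112655]]
```

The composite shows the fingertips standing above the barrel. Tip pixels in the wrist, scene and side views all put the tips about 20 mm behind the TCP reading, not 17 mm ahead, while the barrel and the camera poses agree. So I go about 35 mm lower and watch the force.

```bash
python3 -m inch '{"jaw":[0.0854,0.0854,0.0854,0.0854,0.0854],"travel":[[-0.0013,0,0],[0,0,0],[0,0,0],[0,0,0.018],[0,0,0.017]],"dr":[[0,0,0],[0,0,0],[0,0,0],[0,0,0],[0,0,0]]}'; python3 -m inch '{"jaw":[0.04,0.04,0.04,0.04,0.04],"travel":[[0,0,0],[0,0,0],[0,0,0],[0,0,0],[0,0,0]],"dr":[[0,0,0],[0,0,0],[0,0,0],[0,0,0],[0,0,0]]}'; python3 - <<'E'
from h import *
a,_=shot('wrist','w4'); b,_=shot('side','d4'); c,_=shot('scene','s4')
v=np.vstack([np.hstack([cv2.resize(a,(400,300)),cv2.resize(b[130:250,190:350],(400,300))]),np.hstack([cv2.resize(c[110:230,150:310],(400,300)),cv2.resize(a[100:300,150:410],(400,300))])])
cv2.imwrite('pics/m4.png',v[...,::-1])
E
```

```text
time_s: 3.52
ee_pos: [485.4, 314.2, 17.8]
tool_rot: [-0.0, 0.707, 0.707, -0.0]
wrist_force: [0.3, 0.9, -0.2]
finger_gap: 85.8
grip_force: 0.0
time_s: 4.15
ee_pos: [485.9, 314.4, 19.5]
tool_rot: [0.0, 0.707, 0.707, 0.0]
wrist_force: [-0.3, 0.2, 0.1]
finger_gap: 44.3
grip_force: 61.2
```

```bash
python3 -m inch '{"jaw":[0.0854,0.0854,0.0854,0.0854,0.0854],"travel":[[0,0,0],[0,0,0],[0,0,0],[0,0,0],[0,0,0]],"dr":[[0,0,0],[0,0,0],[0,0,0.17],[0,0,0.18],[0,0,0.18]]}'; python3 -m inch '{"jaw":[0.0854,0.0854,0.0854,0.0854,0.0854],"travel":[[0,0,0],[0,0,0],[0,0,0],[0,0,0],[0,0,0]],"dr":[[0,0,0.18],[0,0,0.18],[0,0,0.18],[0,0,0.18],[0,0,0.18]]}'; python3 -m inch '{"jaw":[0.0854,0.04,0.04,0.04,0.04],"travel":[[0,0,0],[0,0,0],[0,0,0],[0,0,0],[0,0,0]],"dr":[[0,0,0.14],[0,0,0],[0,0,0],[0,0,0],[0,0,0]]}';python3 -c "
from h import *
o=sensors.get_obs();print(o['q'].round(3),o['ee_pos'],o['finger_gap'],toolT()[:3,:3].round(3).tolist())"
```

```text
time_s: 4.92
ee_pos: [486.0, 314.5, 19.4]
tool_rot: [0.0, 0.869, 0.495, 0.0]
wrist_force: [0.0, 0.5, 0.8]
finger_gap: 85.6
grip_force: 0.0
time_s: 5.55
ee_pos: [486.0, 314.5, 19.3]
tool_rot: [-0.0, 0.998, 0.067, 0.0]
wrist_force: [-0.3, -0.0, 0.3]
finger_gap: 85.4
grip_force: 0.0
time_s: 6.18
ee_pos: [486.4, 314.7, 19.7]
tool_rot: [-0.0, 1.0, 0.001, 0.001]
wrist_force: [0.5, -0.2, 2.5]
finger_gap: 44.2
grip_force: 61.4
[ 0.499  0.48   1.855 -0.     0.805  2.068] [486.40316522 314.65680133  19.67560801] 44.172001313858296 [[1.0, 0.001, 0.001], [0.001, -1.0, 0.001], [0.001, -0.001, -1.0]]
```

```bash
python3 -m inch '{"jaw":[0.04,0.04,0.04,0.04,0.04],"travel":[[0,0,-0.03],[0,0,-0.05],[0,0,-0.05],[0.01,0.03,0],[0.0175,0.05,0]],"dr":[[0,0,0],[0,0,0],[0,0,0],[0,0,0],[0,0,0]]}'; python3 -m inch '{"jaw":[0.04,0.04,0.04,0.04,0.04],"travel":[[0.0175,0.05,0],[0.0175,0.05,0],[0.0175,0.05,0],[0.015,0.045,0],[0.0045,0.019,0]],"dr":[[0,0,0],[0,0,0],[0,0,0],[0,0,0],[0,0,0]]}'; python3 -m inch '{"jaw":[0.04,0.04],"travel":[[0,0,0],[0,0,0]],"dr":[[0,0,0],[0,0,0]]}'; python3 - <<'E'
from h import *
print(sensors.get_obs()['ee_pos'])
a,_=shot('wrist','w5'); b,_=shot('side','d5'); c,_=shot('scene','s5')
v=np.hstack([cv2.resize(b[160:265,255:395],(400,300),interpolation=cv2.INTER_CUBIC),cv2.resize(c[140:245,232:372],(400,300),interpolation=cv2.INTER_CUBIC)])
cv2.imwrite('pics/m5.png',v[...,::-1])
E
```

```text
time_s: 6.8
ee_pos: [513.5, 234.9, 150.0]
tool_rot: [-0.0, 1.0, 0.002, 0.001]
wrist_force: [0.3, -0.1, -1.0]
finger_gap: 44.1
grip_force: 61.5
time_s: 7.42
ee_pos: [585.7, 18.1, 148.7]
tool_rot: [0.0, 1.0, -0.001, -0.0]
wrist_force: [0.3, -0.5, -2.6]
finger_gap: 44.4
grip_force: 61.6
time_s: 7.68
ee_pos: [584.7, 21.9, 148.8]
tool_rot: [-0.0, 1.0, 0.001, -0.001]
wrist_force: [0.4, 0.6, -0.8]
finger_gap: 44.2
grip_force: 61.6
[584.72746786  21.87538554 148.7886482 ]
```

View pics/m5.png

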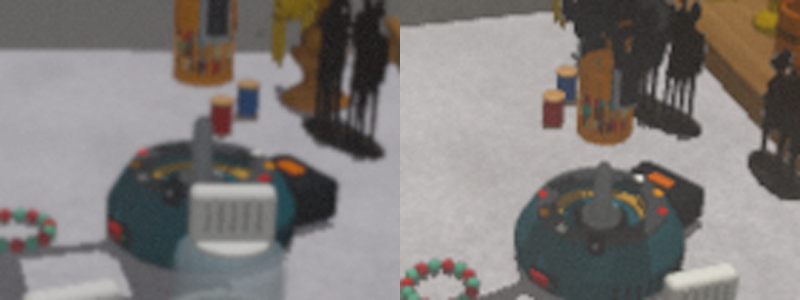

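Both views show the barrel over the spigot: barrel bottom at (204,80) and spigot tip at (203,118) in the side crop, (606,135) and (604,165) in the scene crop.

```bash
python3 - <<'E'
from h import *
a=(255+203/2.857,160+116/2.857); b=(232+204/2.857,140+163/2.857)
print(tri(ray('side',[a]),ray('scene',[b])), a,b, proj('side',[585.8,20.7,99]),proj('scene',[585.8,20.7,99]))
w=cv2.imread('pics/w0.png'); P=np.load('pics/w0.npy')
print(proj('wrist',[[585.8,20.7,99],[585.8,20.7,50]],P))
g=cv2.cvtColor(w,cv2.COLOR_BGR2GRAY)[150:195,215:262]; print(g[::2,::2])
E
python3 -m inch '{"jaw":[0.04,0.04,0.04],"travel":[[0.0005,0.0005,0.01],[0,0,0.01],[0,0,0]],"dr":[[0,0,0],[0,0,0],[0,0,0]]}'; python3 -c "
from h import *
print(sensors.get_obs()['ee_pos'])"
```

```text
(array([585.77714324,  17.10560095,  99.56312059]), np.float64(1.6311208066744711)) (326.0535526776339, 200.60203010150508) (303.4035701785089, 197.05285264263213) [[325.36744026 200.5502011 ]] [[302.81714516 196.24009503]]
[[232.65079634 173.73926093]
 [239.01169686 162.43470395]]
[[ 89  89  57  33  35  29  89 178 174 176 177 176 171 167 169 172 175 164
   72  31  32  33  25  93]
 [ 86  82  29  33  34  84 180 176 176 175 173 174 175 177 177 175 168 170
  160  66  31  32  33  60]
 [ 88  71  34  33  30 157 165 165 169 173 176 177 175 175 174 175 176 178
  177 153  40  32  34  29]
 [ 88  34  33  30 103 171 171 168 167 167 126  74  76  75 148 179 175 174
  174 180  99  33  33  32]
 [ 89  40  34  28 145 170 170 170 172 114  80  84  84  83  79 134 175 177
  177 178 149  29  32  31]
 [ 87  39  35  27 156 174 173 173 141  79  85  86  85  84  81  73 169 166
  168 173 161  27  32  31]
 [ 87  50  34  28 155 168 170 160  76  83  85  86  87  84  81  75 147 170
  169 169 161  32  32  32]
 [ 88  49  32  28 148 167 169  99  85  90  90  89  79  84  81  73 139 172
  169 170 165  25  31  33]
 [ 86  72
[... 991 characters left out ...]
  40  40]
 [ 83  85  81  52  39  41  40  39  41  41  41  40  40  42  41  41  39  41
   40  41  42  39  41  60]
 [ 84  85  82  85  65  43  39  40  42  42  40  40  41  41  41  40  41  40
   41  39  40  44  76  83]
 [ 84  85  83  82  83  83  62  46  40  40  39  39  41  40  41  40  39  40
   40  44  70  86  84  84]
 [ 50  84  85  82  84  83  84  84  77  63  50  45  44  43  42  45  48  60
   80  85  87  83  83  86]
 [ 41  34  76  84  83  83  83  84  84  85  83  84  84  86  83  84  83  82
   81  83  86  86  85  72]]
time_s: 8.2
ee_pos: [584.6, 20.3, 127.4]
tool_rot: [-0.0, 1.0, 0.001, -0.002]
wrist_force: [-0.6, -0.2, -1.7]
finger_gap: 44.1
grip_force: 61.5
[584.58530548  20.25354987 127.4268364 ]
```

```bash
python3 -m inch '{"jaw":[0.04,0.04,0.04,0.04,0.04],"travel":[[0.001,0,0],[0,0,0.008],[0,0,0.006],[0,0,0.006],[0,0,0]],"dr":[[0,0,0],[0,0,0],[0,0,0],[0,0,0],[0,0,0]]}'
```

```text
time_s: 8.82
ee_pos: [586.4, 20.0, 108.3]
tool_rot: [-0.0, 1.0, 0.0, -0.001]
wrist_force: [-0.4, -0.1, -1.1]
finger_gap: 44.4
grip_force: 61.5
```

```bash
python3 -m inch '{"jaw":[0.04,0.04,0.04,0.04,0.04],"travel":[[0,0,0.01],[0,0,0.01],[0,0,0.01],[0,0,0.006],[0,0,0]],"dr":[[0,0,0],[0,0,0],[0,0,0],[0,0,0],[0,0,0]]}'
```

```text
time_s: 9.45
ee_pos: [586.5, 20.0, 72.3]
tool_rot: [-0.0, 1.0, 0.0, -0.001]
wrist_force: [-2.3, -1.1, -2.8]
finger_gap: 44.2
grip_force: 61.5
```

```bash
for i in 1 2; do python3 -m inch '{"jaw":[0.04,0.04,0.04],"travel":[[0,0,0.0015],[0,0,0.001],[0,0,0]],"dr":[[0,0,0],[0,0,0],[0,0,0]]}'; done
```

```text
time_s: 9.82
ee_pos: [586.7, 19.8, 70.9]
tool_rot: [0.0, 1.0, 0.0, -0.0]
wrist_force: [-4.8, -2.0, 0.9]
finger_gap: 44.5
grip_force: 61.6
time_s: 10.2
ee_pos: [586.7, 19.8, 69.7]
tool_rot: [0.0, 1.0, 0.0, -0.001]
wrist_force: [-7.3, -2.7, 8.6]
finger_gap: 44.2
grip_force: 62.7
```

```bash
python3 -m inch '{"jaw":[0.04,0.04,0.04],"travel":[[-0.0005,0.0,0.001],[0,0,0.001],[0,0,0]],"dr":[[0,0,0],[0,0,0],[0,0,0]]}';python3 -m inch '{"jaw":[0.04,0.04],"travel":[[-0.0005,-0.0003,0.001],[0,0,0]],"dr":[[0,0,0],[0,0,0]]}'
```

```text
time_s: 10.58
ee_pos: [586.8, 19.8, 69.6]
tool_rot: [0.0, 1.0, 0.001, -0.0]
wrist_force: [-10.7, -1.9, 17.2]
finger_gap: 44.5
grip_force: 63.6
time_s: 10.82
ee_pos: [586.8, 19.8, 69.6]
tool_rot: [0.0, 1.0, 0.001, 0.0]
wrist_force: [-11.4, -2.9, 21.5]
finger_gap: 44.2
grip_force: 63.9
```

```bash
python3 -m inch '{"jaw":[0.0854,0.0854,0.0854,0.0854,0.0854],"travel":[[0,0,0],[0,0,0],[0,0,-0.04],[0,0,-0.05],[0,0,0]],"dr":[[0,0,0],[0,0,0],[0,0,0],[0,0,0],[0,0,0]]}'; python3 - <<'E'
from bar import *
for i in range(1):
    im,P=shot('wrist','w6'); print(toolT()[:3,3])
    e,a=ring(im,(180,100,380,330)); print(e,a,plane('wrist',[e[0]],114,P),proj('wrist',[[585.8+23*np.cos(t),20.7+23*np.sin(t),114] for t in np.arange(4)*np.pi/2],P).round(0).tolist())
E
```

```text
time_s: 11.45
ee_pos: [591.3, 20.6, 160.5]
tool_rot: [-0.0, 1.0, 0.0, 0.006]
wrist_force: [0.4, 0.5, -0.2]
finger_gap: 85.4
grip_force: 0.0
[588.96051771  20.54405056 157.822178  ]
((243.89486694335938, 107.91504669189453), (14.626084327697754, 31.710359573364258), 74.01248168945312) 336.5 [[668.76208829  42.01799957 114.        ]] [[279.0, 202.0], [245.0, 234.0], [279.0, 264.0], [312.0, 234.0]]
```

```bash
python3 -m inch '{"jaw":[0.0854,0.0854,0.0854,0.0854,0.0854],"travel":[[0,0,-0.04],[0,0,-0.0],[-0.03,0.06,0],[-0.03,0.06,0],[0,0,0]],"dr":[[0,0,0],[0,0,0],[0,0,0],[0,0,0],[0,0,0]]}'; python3 - <<'E'
from bar import *
im,P=shot('wrist','w7'); print(toolT()[:3,3])
b,_=shot('side','d7'); c,_=shot('scene','s7')
v=np.vstack([np.hstack([cv2.resize(b[160:265,255:395],(400,300),interpolation=cv2.INTER_CUBIC),cv2.resize(c[140:245,232:372],(400,300),interpolation=cv2.INTER_CUBIC)]),np.hstack([cv2.resize(cv2.imread('pics/w6.png')[...,::-1],(400,300)),cv2.resize(im,(400,300))])])
cv2.imwrite('pics/m7.png',v[...,::-1])
E
```

```text
time_s: 12.12
ee_pos: [527.4, -94.2, 192.7]
tool_rot: [-0.0, 1.0, -0.002, -0.002]
wrist_force: [0.2, 1.2, -0.4]
finger_gap: 85.2
grip_force: 0.0
[528.64007071 -92.62646459 193.14712599]
```

View pics/m7.png

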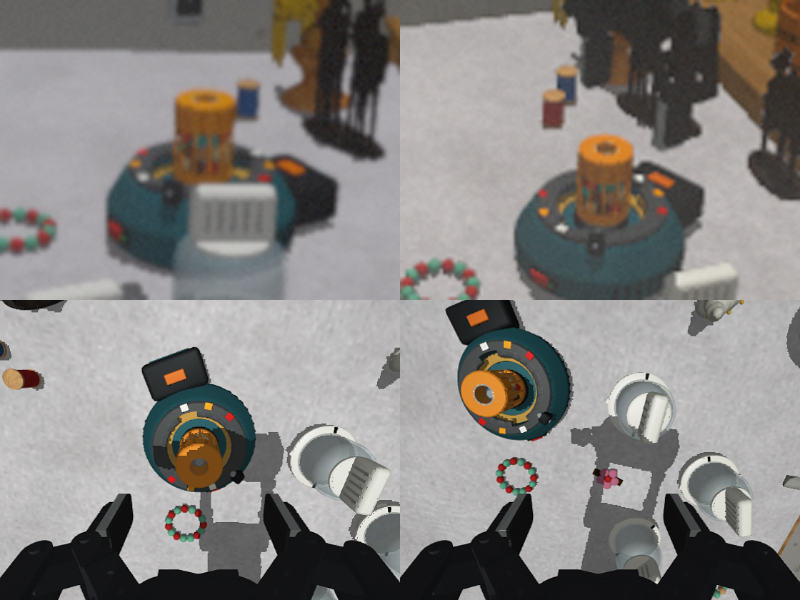

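Barrel seated upright with its top low over the collar: side crop (206,98), scene crop (606,150). In the last wrist view, dome B is the rightmost at (715,490). I verify the barrel height and go over dome B.

```bash
python3 - <<'E'
from bar import *
a=(255+206/2.857,160+98/2.857); b=(232+206/2.857,140+149/2.857)
print(a,b,tri(ray('side',[a]),ray('scene',[b])),proj('side',[585.8,20.7,114]),proj('scene',[585.8,20.7,114]))
w=cv2.imread('pics/w7.png')[...,::-1];P=np.load('pics/w7.npy'); e,A=ring(w,(60,80,190,190)); print(e,A,proj('wrist',[585.8,20.7,114],P))
E
python3 -m inch '{"jaw":[0.0854,0.0854,0.0854,0.0854,0.0854],"travel":[[-0.022,0.045,-0.012],[-0.022,0.045,-0.012],[-0.022,0.045,-0.012],[-0.022,0.045,0],[0,0,0]],"dr":[[0,0,0],[0,0,0],[0,0,0],[0,0,0],[0,0,0]]}';python3 -m inch '{"jaw":[0.0854],"travel":[[0,0,0]],"dr":[[0,0,0]]}'; python3 - <<'E'
from h import *
a,_=shot('wrist','w8'); o=sensors.get_obs(); print(o['ee_pos'],o['q'].round(2))
E
```

```text
(327.103605180259, 194.3017150857543) (304.103605180259, 192.1526076303815) (array([587.1283265 ,  17.00384551, 113.56961805]), np.float64(2.7331626175276416)) [[325.62851362 194.03861984]] [[303.17064617 190.92898725]]
((116.4908218383789, 130.55474853515625), (57.751434326171875, 67.39163208007812), 139.0767822265625) 3052.0 [[117.58525977 133.35645141]]
time_s: 12.9
ee_pos: [442.4, -273.1, 231.0]
tool_rot: [0.0, 1.0, -0.001, 0.0]
wrist_force: [-0.2, 0.5, -0.5]
finger_gap: 85.8
grip_force: 0.0
time_s: 13.02
ee_pos: [443.1, -270.4, 230.6]
tool_rot: [-0.001, 1.0, 0.001, -0.0]
wrist_force: [0.6, -0.0, -0.0]
finger_gap: 85.4
grip_force: 0.0
[ 443.22376535 -270.07241886  230.67525341] [-0.63  0.09  1.87  0.    1.19  0.94]
```

View pics/w8.png

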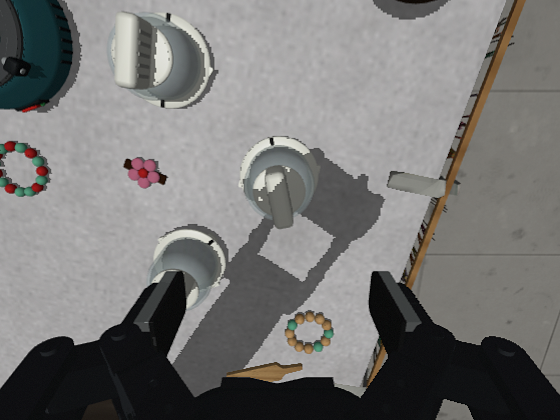

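Dome B is centred at (278,180), with its handle from (272,170) to (285,225) and a rim pointer at (272,142). C is at (160,60) and A at (188,262). I extract the edges numerically.

```bash
python3 - <<'E'
from h import *
w=cv2.imread('pics/w8.png'); g=cv2.cvtColor(w,cv2.COLOR_BGR2GRAY)
np.set_printoptions(linewidth=250)
print('cols',list(range(238,322,3)))
for r in range(132,236,3): print(r,' '.join('%3d'%v for v in g[r,238:322:3]))
P=np.load('pics/w8.npy'); 
for z,r in((14,46),(18,46)):
  print(proj('wrist',[[439+r*np.cos(t),-275+r*np.sin(t),z] for t in np.arange(4)*np.pi/2],P).round(0).tolist())
print(proj('wrist',[[439+x,-275+y,116] for x in(-27,27) for y in(-9,9)],P).round(0).tolist())
E
```

```text
cols [238, 241, 244, 247, 250, 253, 256, 259, 262, 265, 268, 271, 274, 277, 280, 283, 286, 289, 292, 295, 298, 301, 304, 307, 310, 313, 316, 319]
132 162 163 164 165 164 166 168 169 170 167 168 172 172 172 172 169 168 170 170 170 168 168 169 168 166 168 167 171
135 162 160 163 167 171 176 170 169 168 170 169 174 163 165 167 169 166 175 172 169 168 168 173 175 169 164 162 172
138 168 168 168 170 168 173 170 173 169 162 182   8 228 220 219 219 183 156 107 121 165 170 170 173 170 164 160 171
141 173 174 166 168 169 166 170 138 215 219 227  22 200 223 222 221 219 216 213 209 144 127 165 170 168 166 163 165
144 168 160 166 165 169 167 203 219 220 223 228  38 174 226 226 225 225 221 218 213 209 202  76 169 168 164 163 164
147 171 166 170 164 169 168 218 221 227 214 159 162  90  90  88  91  89 155 211 220 213 209 205 148 171 166 162 163
150 171 173 171 165 170 217 222 227 158 142  86  87  88  88  87  85  86  86  92 118 212 212 207 203  78  84  85  80
153 172 172 174 202 214 220 213 161  86  89  96  99 101 103 105 101  97  93  88  84  92  91 210  95 103  84  86  84
156 173 167 178 213 218 21
[... 2600 characters left out ...]
2  91 158 156 158 161 159 161  86  79  85
225 173 161 174 170 166 166 165  78  83  79  82  80 141  98 104 103 101  96 117 166 156 158 163 160 164 163 165  76
228 168 162 165 169 165 160  74  82  83  80  79  96 171 118  97 123 156 162 161 161 157 157 161 157 162 159 160 164
231 162 163 161 165 170  78  81  85  83  81  79 163 160 163 158 158 157 159 158 155 154 154 157 161 163 164 166 167
234 163 159 156 162  78  81  89  84  83  80  94 160 159 158 157 158 156 159 156 157 156 154 154 162 165 165 167 163
[[283.0, 134.0], [243.0, 174.0], [282.0, 210.0], [321.0, 174.0]]
[[283.0, 135.0], [243.0, 174.0], [282.0, 212.0], [322.0, 175.0]]
[[294.0, 229.0], [274.0, 229.0], [295.0, 171.0], [274.0, 171.0]]
```

```bash
python3 - <<'E'
from h import *
P=np.load('pics/w8.npy')
L=plane('wrist',[(268,195),(270.5,204),(272,210),(273.5,219),(275.5,225)],116,P)
Rr=plane('wrist',[(286,180),(287,186),(288.2,192),(289.2,198),(290.2,204),(291.5,210),(292.3,216)],116,P)
for X in(L,Rr):
    f=np.polyfit(X[:,0],X[:,1],1); print(f,np.arctan(f[0]))
print('handle c',plane('wrist',[(279.5,199.5)],116,P),plane('wrist',[(279.5,171),(279.5,228)],116,P))
g=cv2.cvtColor(cv2.imread('pics/w8.png'),cv2.COLOR_BGR2GRAY)
# rim outer edge points (upper-left arc, bright) 
pts=[]
for c in range(262,284,2):
    if 268<=c<=273: continue
    col=g[128:150,c].astype(int); r=np.where(col>200)[0]
    if len(r): pts.append((c,128+r[0]-.5))
for r in range(150,182,2):
    row=g[r,232:262].astype(int); k=np.where(row>195)[0]
    if len(k): pts.append((232+k[0]-.5,r))
for z in (14,18):
    X=plane('wrist',pts,z,P)[:,:2]; A=np.c_[2*X,np.ones(len(X))]; s=np.linalg.lstsq(A,(X**2).sum(1),rcond=None)[0]
    from scipy.optimize import least_squares
    c=least_squares(lambda c:np.hypot(*(X-c).T)-46,s[:2]); print(z,s[:2],np.sqrt(s[2]+s[:2]@s[:2]),c.x,np.abs(c.fun).max())
    p=plane('wrist',[(271.3,142)],z,P)[0,:2]-c.x; print(p,np.arctan2(p[1],p[0]))
E
```

```text
[ 2.22145000e-01 -3.59750299e+02] 0.21859535610589653
[ 1.84189805e-01 -3.60884359e+02] 0.18214826939963627
handle c [[ 440.11241955 -271.02930687  116.        ]] [[ 465.73767854 -270.9092214   116.        ]
 [ 412.88376566 -271.15682483  116.        ]]
14 [ 436.3987853  -271.29639451] 46.02832543996548 [ 436.42434049 -271.29009403] 1.46544392827483
[39.6897458   9.24558866] 0.22886507281658122
18 [ 437.37971725 -271.27335434] 45.53571869942212 [ 436.99967813 -271.67694895] 1.3234065965438617
[39.67029695  9.5564677 ] 0.2363932447656644
```

```bash
python3 -m inch '{"jaw":[0.0854,0.0854,0.0854,0.0854,0.0854],"travel":[[-0.0047,0.0012,0.02],[0,0,0.05],[0,0,0.05],[0,0,0.03],[0,0,0.0]],"dr":[[0,0,-0.13],[0,0,-0.075],[0,0,0],[0,0,0],[0,0,0]]}'; python3 - <<'E'
from h import *
T=toolT(); print(T[:3,3],np.arctan2(T[1,0],T[0,0]))
im,P=shot('wrist','w9')
print(proj('wrist',[[438.5,-271.2,116],[440,-271,116]],P), proj('wrist',[[438.5+46,-271.2,14],[438.5+46*np.cos(.2),-271.2+46*np.sin(.2),16]],P))
print(tri(ray('scene',[(190+427/3.294,180+400/3.294)]),ray('wrist',[(279.5,199.5)],np.load('pics/w8.npy'))))
g=cv2.cvtColor(im[...,::-1].copy(),cv2.COLOR_BGR2GRAY)
for r in range(190,300,5): print(r,' '.join('%3d'%v for v in g[r,236:322:3]))
E
```

```text
time_s: 13.7
ee_pos: [436.2, -269.5, 78.4]
tool_rot: [-0.003, 0.995, 0.104, -0.003]
wrist_force: [-0.2, -0.1, 0.2]
finger_gap: 85.6
grip_force: 0.0
[ 436.18468709 -269.46219296   78.37287735] 0.20838154191959266
[[284.42697187 297.95195556]
 [284.72062124 294.97988301]] [[296.54444181 152.74133091]
 [283.23143084 151.77661828]]
(array([ 436.88850744, -272.29951711,  102.82756449]), np.float64(3.0798911877369117))
190 216 153 131  90  91  90  92  94  96  98 100 102 101 106 104 104 104 103 102 100 100  95  93  90  87  84  83  83  91
195 153 130  90  92  96 100 105 106 109 111 113 114 114 115 114 114 113 113 114 113 111 107 105 102 100  96  91  88  84
200  93  92  99 104 110 113 117 116 117 119 119 121 121 120 119 119 119 120 120 119 118 117 115 113 111 110 105 100  95
205  93 106 112 116 118 119 120 122 122 124 125 126 127 127 126 124 124 125 124 123 124 121 121 118 115 113 112 111 108
210 106 116 118 120 121 124 125 128 128 128 130 132 132 134 135 134 132 132 128 126 128 127 125 124 121 119 116 116 115
215 113 120 123 126 126 129 131 131 132 135 136 128 101  82  84  85  84  83  83 105
[... 1256 characters left out ...]
 103 102 103 102 103  85  97  99 101 102 103 102 103 103 103 102 100  96  86 103 102 102 102 102 102
275 101 100 102 102 101 102 102 101  99  84  95  99 101 102 103 102 103 103 103 102 100  96  85  99 101 101 102 103 103
280 120  99 100 102 102 102 102 102 103  84  96  98 101 101 102 103 102 103 103 102  99  96  84 103 103 102 102 102 102
285 107 135 153  98 102 101 102 102 104  83  96  99 101 102 102 103 102 103 103 102  98  97  80 102 102 102 101 101  97
290 132 159 148 156 108 100 102 102  98  84  96  98 102 102 102 103 103 103 103 102  99  97  79 103 102 102  98 109 105
295  81 122 161 162 147 150 134  96 103  82  97  99 103 102 103 103 103 103 102 101  97  97  80 101  98 114 101  82  80
```

```bash
python3 -m inch '{"jaw":[0.0854,0.0854,0.0854],"travel":[[0.0019,0.0022,0],[0,0,0.008],[0,0,0]],"dr":[[0,0,0],[0,0,0],[0,0,0]]}'; python3 - <<'E'
from h import *
T=toolT(); print(T[:3,3],np.arctan2(T[1,0],T[0,0])); im,P=shot('wrist','w10'); H=np.array(optics.calibration('wrist')['hand_eye'])
g=cv2.cvtColor(im[...,::-1].copy(),cv2.COLOR_BGR2GRAY).astype(int)
print(proj('wrist',[[x,y,T[2,3]-116] for x in(27,22) for y in(-9,9)],H).round(1).tolist())
for r in range(225,262,3): print(r,' '.join('%3d'%v for v in g[r,240:320:3]))
E
python3 -m inch '{"jaw":[0.01,0.01,0.01,0.01,0.01],"travel":[[0,0,0],[0,0,0],[0,0,0],[0,0,0],[0,0,0]],"dr":[[0,0,0],[0,0,0],[0,0,0],[0,0,0],[0,0,0]]}'
```

```text
time_s: 14.12
ee_pos: [440.1, -274.6, 73.5]
tool_rot: [0.0, 0.995, 0.103, 0.0]
wrist_force: [-0.4, -0.1, 0.2]
finger_gap: 85.3
grip_force: 0.0
[ 440.12815638 -274.61470034   73.52011008] 0.20578244132919493
[[257.3, 250.5], [303.1, 250.5], [257.6, 261.8], [302.7, 261.8]]
225 131 132 133 134 132  87  97  83  86  89  94  89  87  84  83  81 122 131 130 128 125 124 122 119 116 114 108
228 133 135 123 100 179 143  94  84  85  85  84  85  85  84  84  84 103  86  85 129 129 127 124 121 118 114 111
231 127 101 204 202  95  93  90  85  85  85  85  84  85  85  84  82  98 104 104  88 102 129 126 123 120 117 114
234 177 200 171  97  96  90  84  86  85  85  85  86  85  85  84  83  83 104 103 103 103  85 128 125 122 119 116
237 200 206  94 104  89  85  85  84  85  85  84  85  85  84  85  84  78 105 104 103 102 103  84 128 126 122 114
240 210 168  98 103  78  83  86  85  86  86  86  86  86  85  85  84  79 104 103 104 102 103 101  86 128 123 114
243 174 104 103 104  82  84  85  86  86  86  87  86  86  87  86  84  81 105 103 104 102 103 103 102  88 126 115
246 103 103 103 104  83  85  86  87  86  86  87  86  87  86  86  84  82 105 103 103 103 103 103 101 102 105 117
249 103 103 103  97  84  85  87  86  87  86  87  86  86  86  86  85  83  91 102 103 102 103 102 103 102  94 117
252 103 103 102  93  84  88  91  93  93  93  93  92  92  92  90  85  83  96 103 103 102 103 103 103 102 100 118
255 102 102 103  82  91  96  96  98  98  99  98  99  98  98  96  93  86  87 103 102 102 102 103 102 103 101 104
258 103 102 103  83  96  99 101 102 102 102 102 101 101 102 100  98  89  83 103 102 103 103 103 102 102 102  99
261 102 102 103  85  97  99 101 101 101 102 102 101 102 101 100  97  92  79 104 103 102 102 102 103 103 102 100
time_s: 14.8
ee_pos: [439.7, -274.3, 72.9]
tool_rot: [-0.0, 0.995, 0.103, -0.0]
wrist_force: [0.9, 0.3, -1.9]
finger_gap: 16.7
grip_force: 62.2
```

```bash
python3 -m inch '{"jaw":[0.01,0.01,0.01,0.01,0.01],"travel":[[0,0,-0.03],[0,0,-0.05],[0,0,-0.05],[0,0,-0.013],[0,0,0]],"dr":[[0,0,0],[0,0,0],[0,0,0],[0,0,0],[0,0,0]]}'; python3 - <<'E'
from h import *
T=toolT(); print(T[:3,3],np.arctan2(T[1,0],T[0,0])); im,P=shot('wrist','w11'); H=np.array(optics.calibration('wrist')['hand_eye'])
zr=72.9-16
print(proj('wrist',[[46*np.cos(t),46*np.sin(t),zr] for t in np.radians([-90,-60,-30,0,30,60,90])],H).round(1).tolist())
print(proj('wrist',[[x,y,72.9-116] for x in(27,) for y in(-9,9)],H).round(1).tolist())
g=cv2.cvtColor(im[...,::-1].copy(),cv2.COLOR_BGR2GRAY).astype(int)
for r in range(140,262,4): print(r,' '.join('%3d'%v for v in g[r,216:340:4]))
E
```

```text
time_s: 15.42
ee_pos: [440.1, -274.7, 216.4]
tool_rot: [0.0, 0.995, 0.103, 0.0]
wrist_force: [0.6, -0.4, -2.5]
finger_gap: 17.0
grip_force: 62.3
[ 440.14965555 -274.69778983  216.42971828] 0.20582239759386414
[[214.0, 220.8], [220.9, 189.7], [244.6, 165.5], [279.0, 156.4], [313.3, 165.6], [336.9, 189.7], [343.6, 220.9]]
[[257.2, 251.2], [303.2, 251.2]]
140 177 177 182 171 171 175 178 176 170 180 175 180 177 172 167 168 174 175 171 179 178 174 175 181 178 171 171 179 178 182 180
144 179 175 173 175 180 179 179 182 178 174 177 174 172 173 173 175 175 174 169 181 179 177 176 174 177 170 170 179 178 179 182
148 179 174 173 175 180 178 172 179 180 175 175 170 172 174 171  78  83  85  86  88  88  81 170 178 174 173 170 176 173 177 178
152 174 177 179 174 178 182 174 178 174 169 170 175 172 171  84  86  89  86  90  89  89  89  85  81  87 168 169 173 175 177 180
156 173 174 180 179 182 177 180 173 175 175 173 173  78  85  88  85  84  85  85  88  90  88  85  85  87 130 169 171 173 176 177
160 173 173 179 178 183 176 184 180 177 180 180  77  95 135 159 177 155 132  97  83  84  88  82  86  87  
[... 2522 characters left out ...]
  90  90  90  88  98 109 108 108 107 119 130 119 113 108 119
244 131 111 114 118 127 187 101 108 109 109 110  88  89  90  91  91  91  91  90  89  88 109 107 108 108 107 123 121 116 111 117
248 118 111 116 119 121 107 108 108 109 108 104  89  89  91  91  91  91  91  90  89  83 108 107 107 108 107 101 121 117 111 112
252 119 109 116 119 100 107 108 108 107 108 101  89  91  95  95  95  95  94  94  90  85 108 107 108 107 108 106 122 118 108 112
256 119 108 116 121 107 107 108 108 105 106  94  96 101 104 103 103 104 103 103  99  88 106 106 106 108 107 107 107 118 108 113
260 121 108 111 117 107 108 108 104  65  65  85 101 104 106 107 107 106 107 105 104  96  65  66  63 108 108 107 105 113 131 159
```

```bash
python3 - <<'E'
from h import *
from scipy.optimize import least_squares
H=np.array(optics.calibration('wrist')['hand_eye']); g=cv2.cvtColor(cv2.imread('pics/w11.png'),cv2.COLOR_BGR2GRAY).astype(int)
pts=[]
for c in list(range(248,274,2))+[280,282,284,286]:
    k=np.where(g[150:190,c]>=198)[0]; pts.append((c,150+k[0]-.5))
for r in range(172,202,2):
    k=np.where(g[r,205:262]>=198)[0]; pts.append((205+k[0]-.5,r))
pts=np.array(pts); print(pts[:20].tolist())
for z in(14,16,18):
    X=plane('wrist',pts,72.9-z,H)[:,:2]
    c=least_squares(lambda c:np.hypot(*(X-c).T)-46,[0,0],loss='soft_l1'); print(z,c.x,np.abs(c.fun).mean())
    c=least_squares(lambda c:np.hypot(*(X-c[:2]).T)-c[2],[0,0,46],loss='soft_l1'); print(z,c.x,np.abs(c.fun).mean())
# handle front end top face, tool frame
print(plane('wrist',[(258,254),(300,254)],72.9-116,H))
E
```

```text
[[248.0, 166.5], [250.0, 165.5], [252.0, 164.5], [254.0, 163.5], [256.0, 165.5], [258.0, 162.5], [260.0, 162.5], [262.0, 163.5], [264.0, 161.5], [266.0, 161.5], [268.0, 160.5], [270.0, 160.5], [272.0, 160.5], [280.0, 160.5], [282.0, 160.5], [284.0, 160.5], [286.0, 161.5], [238.5, 172.0], [235.5, 174.0], [232.5, 176.0]]
14 [-3.10748961 -1.73911496] 0.36349657180659967
14 [-3.46333072 -1.54014488 46.37663144] 0.36240280561597915
16 [-2.69324844 -1.50901669] 0.35909085929018847
16 [-2.64604114 -1.53544578 45.94999641] 0.35919689795686893
18 [-2.27836884 -1.27871583] 0.35855595047306266
18 [-1.82871959 -1.53077146 45.52333247] 0.3559887717398329
[[ 25.77716516  -8.71726683 -43.1       ]
 [ 25.78566155   7.77344427 -43.1       ]]
```

```bash
python3 -m inch '{"jaw":[0.01,0.01,0.01,0.01,0.01],"travel":[[0.015,-0.03,0],[0.025,-0.056,0],[0.025,-0.056,0],[0.025,-0.056,0],[0.0237,-0.0507,0]],"dr":[[0,0,0],[0,0,0],[0,0,0],[0,0,0],[0,0,0]]}'; python3 -m inch '{"jaw":[0.01,0.01,0.01,0.01,0.01],"travel":[[0,0,0],[0,0,0],[0,0,0],[0,0,0],[0,0,0]],"dr":[[0,0,-0.06],[0,0,-0.059],[0,0,0],[0,0,0],[0,0,0]]}';  python3 - <<'E'
from pol import *
T=toolT(); print(T[:3,3],np.arctan2(T[1,0],T[0,0])); im,P=shot('wrist','w12'); H=np.array(optics.calibration('wrist')['hand_eye'])
for k,f in(('red',red),('amb',amb),('wht',wht)):
    for c,a in blobs(im,(150,10,400,156),f,8): print(k,c,a,plane('wrist',[c],T[2,3]-60,H)[0,:2].round(1),plane('wrist',[c],60,P)[0].round(1))
E
```

```text
time_s: 16.1
ee_pos: [498.6, -5.7, 213.2]
tool_rot: [-0.001, 0.995, 0.103, -0.003]
wrist_force: [1.2, -0.4, -2.7]
finger_gap: 17.2
grip_force: 62.1
time_s: 16.73
ee_pos: [500.1, -8.1, 215.6]
tool_rot: [-0.0, 0.987, 0.161, -0.001]
wrist_force: [0.0, -0.4, -2.7]
finger_gap: 17.2
grip_force: 62.2
[500.11327241  -8.14033092 215.59022015] 0.32375809946563283
red [329.5, 56.0] 92 [116.8  44.9] [625.  -13.5  60. ]
red [230.2, 117.7] 77 [ 64.4 -44.9] [546.6  54.9  60. ]
amb [308.4, 31.7] 80 [135.9  25.7] [636.9  10.7  60. ]
amb [240.6, 88.3] 10 [ 90.1 -34.3] [574.5  53.   60. ]
amb [244.8, 103.9] 61 [ 76.6 -30.9] [562.8  45.6  60. ]
amb [289.4, 120.1] 136 [62.2 10.3] [562.2   1.9  60. ]
amb [251.3, 138.2] 63 [ 45.5 -25.7] [534.9  30.7  60. ]
wht [278.6, 22.9] 80 [1.426e+02 1.000e-01] [635.1  37.2  60. ]
wht [390.2, 145.4] 203 [ 38.7 107.3] [570.8 -97.5  60. ]
wht [278.6, 145.4] 63 [38.7  0.3] [536.7   3.9  60. ]
```

```bash
python3 -m inch '{"jaw":[0.01,0.01,0.01,0.01,0.01],"travel":[[0.03,0.0013,0],[0.04,0,0],[0.023,0,0],[0,0,0],[0,0,0]],"dr":[[0,0,0],[0,0,0],[0,0,0],[0,0,0],[0,0,0]]}';  python3 -m inch '{"jaw":[0.01,0.01,0.01,0.01,0.01],"travel":[[0,0,0.02],[0,0,0.02],[0,0,0.02],[0,0,0.014],[0,0,0]],"dr":[[0,0,0],[0,0,0],[0,0,0],[0,0,0],[0,0,0]]}'; python3 - <<'E'
from h import *
T=toolT(); print(T[:3,3],np.arctan2(T[1,0],T[0,0])); c=np.array([585.8,20.7]); R2=T[:2,:2]
print('axis in tool',R2.T@(c-T[:2,3]))
E
```

```text
time_s: 17.4
ee_pos: [588.1, 20.2, 215.8]
tool_rot: [-0.0, 0.987, 0.162, -0.001]
wrist_force: [0.2, 0.4, -1.9]
finger_gap: 17.5
grip_force: 62.1
time_s: 18.02
ee_pos: [587.4, 20.3, 141.0]
tool_rot: [-0.0, 0.987, 0.161, -0.002]
wrist_force: [-0.7, 0.6, -2.2]
finger_gap: 17.1
grip_force: 62.2
[587.38919401  20.31231146 141.03295093] 0.3243904428762747
axis in tool [-1.38273507 -0.87398904]
```

```bash
python3 -m inch '{"jaw":[0.01,0.01,0.01,0.01,0.01],"travel":[[0.0005,0.0,0.004],[0,0,0.004],[0,0,0.002],[0,0,0.001],[0,0,0]],"dr":[[0,0,0],[0,0,0],[0,0,0],[0,0,0],[0,0,0]]}';  python3 -m inch '{"jaw":[0.01,0.01,0.01],"travel":[[0,0,0.001],[0,0,0.001],[0,0,0]],"dr":[[0,0,0],[0,0,0],[0,0,0]]}'
```

```text
time_s: 18.65
ee_pos: [589.5, 20.7, 131.2]
tool_rot: [0.0, 0.987, 0.162, -0.0]
wrist_force: [0.2, 0.1, -1.3]
finger_gap: 17.1
grip_force: 62.2
time_s: 19.02
ee_pos: [589.5, 20.4, 129.7]
tool_rot: [0.0, 0.987, 0.162, -0.0]
wrist_force: [-1.7, -0.9, 1.7]
finger_gap: 17.1
grip_force: 62.6
```

```bash
python3 -m inch '{"jaw":[0.01,0.01,0.01],"travel":[[-0.001,0.0,0.0],[0,0,0.001],[0,0,0]],"dr":[[0,0,0],[0,0,0],[0,0,0]]}';  python3 -m inch '{"jaw":[0.01,0.01,0.01],"travel":[[0,0,0.001],[0,0,0.001],[0,0,0]],"dr":[[0,0,0],[0,0,0],[0,0,0]]}'
```

```text
time_s: 19.4
ee_pos: [588.4, 20.5, 127.7]
tool_rot: [-0.0, 0.987, 0.162, -0.0]
wrist_force: [-1.2, -0.9, -1.6]
finger_gap: 16.8
grip_force: 62.3
time_s: 19.77
ee_pos: [588.5, 20.5, 126.1]
tool_rot: [-0.0, 0.987, 0.162, -0.0]
wrist_force: [-0.2, -0.2, -3.1]
finger_gap: 17.2
grip_force: 62.3
```

```bash
python3 -m inch '{"jaw":[0.01,0.01,0.01,0.01],"travel":[[-0.0,0.0,0.0015],[0,0,0.0015],[0,0,0.001],[0,0,0]],"dr":[[0,0,0],[0,0,0],[0,0,0],[0,0,0]]}';  python3 -m inch '{"jaw":[0.01,0.01,0.01,0.01],"travel":[[0,0,0.001],[0,0,0.001],[0,0,0.001],[0,0,0]],"dr":[[0,0,0],[0,0,0],[0,0,0],[0,0,0]]}'
```

```text
time_s: 20.27
ee_pos: [588.4, 20.4, 122.0]
tool_rot: [-0.0, 0.987, 0.162, -0.0]
wrist_force: [-0.4, -0.5, -2.1]
finger_gap: 17.1
grip_force: 62.2
time_s: 20.78
ee_pos: [588.4, 20.4, 119.1]
tool_rot: [-0.0, 0.987, 0.162, -0.0]
wrist_force: [-1.2, -0.5, -1.8]
finger_gap: 17.1
grip_force: 62.1
```

```bash
python3 -m inch '{"jaw":[0.01,0.01,0.01],"travel":[[0,0,0.001],[0,0,0.0005],[0,0,0]],"dr":[[0,0,0],[0,0,0],[0,0,0]]}';python3 -m inch '{"jaw":[0.01,0.01],"travel":[[0,0,0.001],[0,0,0]],"dr":[[0,0,0],[0,0,0]]}'; python3 - <<'E'
from h import *
T=toolT(); print(T[:3,3],np.arctan2(T[1,0],T[0,0]),sensors.get_obs()['moment'])
E
```

```text
time_s: 21.15
ee_pos: [588.6, 20.5, 118.9]
tool_rot: [-0.0, 0.987, 0.162, -0.0]
wrist_force: [-5.0, 1.1, 5.3]
finger_gap: 17.5
grip_force: 63.3
time_s: 21.4
ee_pos: [588.6, 20.6, 118.8]
tool_rot: [-0.0, 0.987, 0.162, -0.0]
wrist_force: [-5.7, 0.7, 8.8]
finger_gap: 17.0
grip_force: 63.7
[588.64576584  20.58458104 118.83524503] 0.3248363786103044 [-0.00461455  1.13847473 -0.05915416]
```

```bash
python3 -m inch '{"jaw":[0.01,0.01],"travel":[[-0.0006,0,0],[0,0,0]],"dr":[[0,0,0],[0,0,0]]}'; python3 -m inch '{"jaw":[0.01,0.01,0.01,0.01],"travel":[[-0.0001,0.00025,0],[-0.0001,0.00025,0],[-0.0001,0.00025,0],[0,0,0]],"dr":[[0,0,0.08],[0,0,0.08],[0,0,0.08],[0,0,0]]}'; python3 - <<'E'
from h import *
T=toolT(); print(T[:3,3],np.arctan2(T[1,0],T[0,0]),sensors.get_obs()['moment'])
E
```

```text
time_s: 21.65
ee_pos: [588.6, 20.5, 118.8]
tool_rot: [-0.0, 0.987, 0.162, 0.001]
wrist_force: [-5.3, 1.6, 8.6]
finger_gap: 17.0
grip_force: 63.6
time_s: 22.15
ee_pos: [588.8, 20.0, 118.8]
tool_rot: [-0.0, 0.999, 0.042, 0.001]
wrist_force: [-3.3, 2.7, 7.5]
finger_gap: 16.8
grip_force: 63.6
[588.80311653  19.99677552 118.83961745] 0.08481722196012428 [0.09708928 0.87283649 0.04600563]
```

```bash
python3 -m inch '{"jaw":[0.01,0.01,0.01,0.01,0.01],"travel":[[-0.0001,0.00025,0],[-0.0001,0.00025,0],[-0.0001,0.00025,0],[0,0.0001,0],[0,0,0]],"dr":[[0,0,0.08],[0,0,0.08],[0,0,0.08],[0,0,0.04],[0,0,0]]}'; python3 - <<'E'
from pol import *
T=toolT(); print(T[:3,3],np.arctan2(T[1,0],T[0,0]),sensors.get_obs()['moment'])
im,P=shot('wrist','w13'); g=cv2.cvtColor(im[...,::-1].copy(),cv2.COLOR_BGR2GRAY).astype(int); H=np.array(optics.calibration('wrist')['hand_eye'])
for k,f in(('red',red),('amb',amb)):
    for c,a in blobs(im,(150,60,420,260),f,8): print(k,c,a,plane('wrist',[c],60,P)[0].round(1))
th=[-.197,.325,-.72]
print(proj('wrist',[[585.8+r*np.cos(t),20.7+r*np.sin(t),z] for t in th for r,z in((44,64),(52,60))],P).round(1).tolist())
m=(g[140:215,200:360]<45).astype(np.uint8); n,l,s,c=cv2.connectedComponentsWithStats(m); print([( (c[i]+[200,140]).round(1).tolist(),int(s[i][4])) for i in range(1,n) if s[i][4]>4])
cv2.imwrite('pics/m13.png',cv2.resize(im[100:310,140:420],(800,600))[...,::-1])
E
```

```text
time_s: 22.78
ee_pos: [588.9, 19.1, 118.9]
tool_rot: [-0.0, 0.995, -0.097, 0.001]
wrist_force: [-2.7, 2.8, 6.6]
finger_gap: 17.1
grip_force: 63.5
[588.86979803  19.10387213 118.85040409] -0.19456420235669336 [0.18546122 0.77407374 0.13929825]
red [316.5, 161.9] 140 [624.7 -13.6  60. ]
amb [278.1, 151.7] 148 [636.5  10.5  60. ]
[[277.9, 164.3], [277.9, 151.2], [245.1, 172.9], [239.4, 161.4], [310.7, 173.1], [316.4, 161.7]]
[([208.2, 146.5], 219), ([343.8, 141.9], 14), ([279.0, 144.0], 9), ([351.1, 150.8], 12), ([276.1, 167.7], 61), ([348.3, 201.0], 522)]
```

View pics/m13.png

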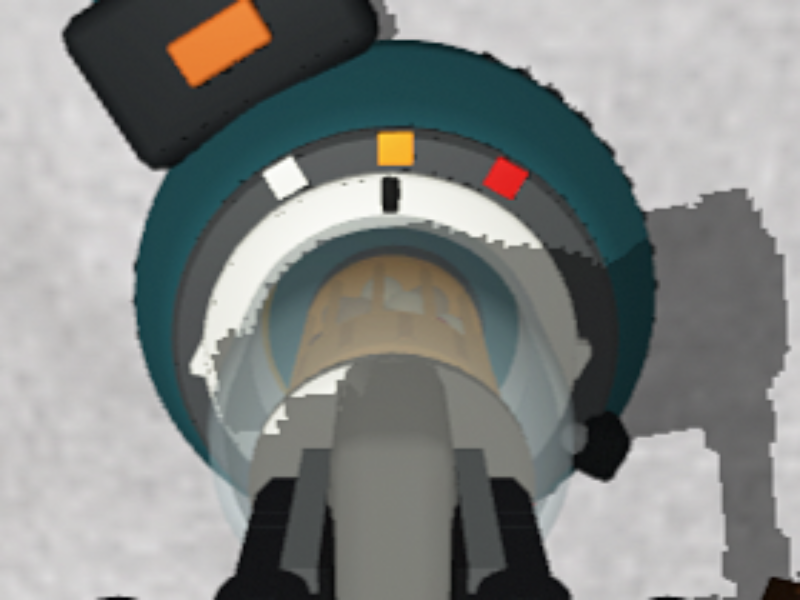

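The pointer is at crop (391,194), just short of the amber mark at (395,148), by about 0.025 rad. The rim lies evenly on the collar and the latch block at (605,447) is clear of its tooth. I add a small trim.

```bash
python3 -m inch '{"jaw":[0.01,0.01,0.01,0.01],"travel":[[0,0.0001,0.0002],[0,0,0],[0,0,0],[0,0,0]],"dr":[[0,0,0.026],[0,0,0],[0,0,0],[0,0,0]]}'; python3 - <<'E'
from pol import *
T=toolT(); print(T[:3,3],np.arctan2(T[1,0],T[0,0]),sensors.get_obs()['moment'])
im,P=shot('wrist','w14'); g=cv2.cvtColor(im[...,::-1].copy(),cv2.COLOR_BGR2GRAY).astype(int)
m=(g[140:215,200:360]<45).astype(np.uint8); n,l,s,c=cv2.connectedComponentsWithStats(m)
p=[c[i]+[200,140] for i in range(1,n) if 40<s[i][4]<90]; print(p,blobs(im,(230,130,320,180),amb,8))
for z in(60,64):
    X=plane('wrist',p,z,P)[0,:2]-[585.8,20.7]; print(np.hypot(*X),np.arctan2(X[1],X[0])-.325)
E
```

```text
time_s: 23.32
ee_pos: [588.9, 19.1, 118.8]
tool_rot: [-0.0, 0.994, -0.11, 0.001]
wrist_force: [-3.1, 1.7, 7.7]
finger_gap: 17.2
grip_force: 63.6
[588.92842362  19.05944066 118.84540987] -0.22011189554964844 [0.16329356 0.84086318 0.20860381]
[array([276., 168.])] [([276.1, 151.9], 145)]
40.727840846957434 -0.5152780927288836
41.594641502553415 -0.5163564156271099
```

Dome yaw relative to the polisher is now -0.516, against a target of -0.52. The rim is seated and the grip holds at 64 N, so I hand in.

```bash
python3 -c "
from rig import order; print(order.hand_in())"
```

```text
the job is handed in; nothing more can be done
None
```

The job is handed in at 23.3 s of the 61 s allowed: the barrel is home on the spigot, and the dome is seated flat and turned to the amber mark (yaw -0.516 against -0.52), still gripped and short of the lock.

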